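# Shift the platform shaker into fast gear

## Task

The platform shaker is in slow gear; put it into fast gear. Pull its gear selector, the black bar knob standing in the notched metal ring, straight up until its metal pin is clear of the ring, turn it to the other notch and let it drop fully home there. Leave the knob of the hotplate next to it as it is.

Things in the scene. Friction and masses are not known exactly. Their poses are not given: they have to be found in the camera images.
- selector_grip (a point): Grip point of the gear selector, on its turning axis: upright black bar 56 long, 16 thick, 40 high (grip across the 16), on a 46 disc. The point is 14 below the bar's top; when down, 40 above the shaker's case. Moves and turns with the knob. Axes: z up the turning axis, x along the bar towards its low brass pin (10 thick, reaches 52 from the axis), y across the bar. (Sizes in mm.)
- shaker: White case 280 x 200 x 70 high, fixed; origin under its centre, x to its rear, z up. Rear: steel tray with low glass dish, 95 or more from the selector's axis. Front (80 ahead of centre): selector on a dark panel in an aluminium ring, 26 to 46 from the axis, 11 high, with two 16 wide notches 70 degrees apart towards the robot: slow (one dot; pin there at the start) and fast (two dots). (Sizes in mm.)
- selector_pull (a joint): Selector pulled up, m: 0 fully down (home in a notch), 0.020 at the upper stop. A spring pulls it down with about 3 N at 0, 6 N at the stop, plus 1 N of weight. The pin clears the ring from about 0.011 on: pull to about 0.016 before turning.
- selector_turn (a joint): Turn of the selector, rad, growing anticlockwise seen from above: 0 mid slow notch, 1.22 (70 degrees) mid fast notch; stops at -0.14 and 1.36. Turns freely when pulled up; down in a notch it has 0.08 of play either way. Let go within about 0.17 of a notch's middle, it drops in by itself.
- heat_knob (a joint): The hotplate's knob, not to be turned: black bar 46 long, 14 thick on a round grey base without a ring. The hotplate stands beside the shaker (left or right): the same white case, but with a round dark plate and a conical flask. Rad, 0 at the start, growing clockwise. (Sizes in mm.)

How it is judged:
By the outcome, as a careful person would: the job done as asked, in the order asked, and still so for the second after the job is handed in, with the robot touching nothing.
It also fails if it takes over 32 s, if anything falls off the work surface, if the arm or the gripper's body presses on something with over 40 N, if the wrist force passes 120 N, or if a joint passes its speed limit or range.

## Robot

A 6-joint arm with a two-finger parallel gripper is mounted at the origin on the work surface. World frame = base frame: x ahead of the robot, y to its left, z up, the work surface at z = 0. Lengths are in m, angles in rad, forces in N, time in s.
With the tool pointing down it reaches from about 0.275 to 0.825 m from the base axis. Payload 4.9 kg.
Tool frame: the origin (TCP) lies midway between the tips of the shut fingers; the grasp point (between the pads) lies 19 mm behind it (grip_depth is the distance from the TCP to the grasp point, in m); z points along the fingers, y is the direction in which the jaws open and shut (so a half turn about z gives the same grasp; the last joint's range is limited). The gripper opens to 85 mm and grips with 20 to 120 N. Pads are 22 mm wide; open, the fingers measure 114 mm over their backs; the gripper's body (76 mm by 85 mm) begins 54 mm behind the grasp point. The pads swing forward as they close: fully open they stand 13 mm farther back than shut.
Start: joints at [1.185, 0.326, -0.193, 1.052, 0, 1.437], TCP at [0.137, 0.533, 0.231] pointing down, gripper open.
Joint ranges: [-2.65, 2.65], [-0.97, 1.79], [-1.3, 1.35], [-1.93, 2.1], [-1.47, 1.37], [-3.14, 3.14]. Speed limits (rad/s): [2.57, 2.57, 3.14, 3.14, 3.14, 3.14].

## Interface

Orientations are given as a unit quaternion [x, y, z, w].
In Python, from rig import * gives the robot as it stands.
- The arm moves only by the tool jog_arm, never from a script. Its argument "targets" is a list of rows, each a list of 7 numbers: the shift along the tool's x, y, z in cm, then the turn, a rotation vector about the tool's x, y, z in degrees, then the closure, from 0 (fully open) to 1 (shut). In form: [[dx, dy, dz, wx, wy, wz, gripper], ...]. A call has 1 to 20 rows; each row is the pose to reach, as a shift and turn from the pose commanded when the call began, along the tool's axes at that moment; what a row does not reach only later rows make up. A row lasts 1/8 s, in which the tool goes at most 62.5 mm and 10.7 degrees, less where a joint would pass 70% of its speed; a pose out of reach is approached as far as the arm can. A call with a gripper value outside its range is refused whole. The fingers move at their own pace and stop on an object; "squeeze" is the grip in N (left out, the last holds). Time passes only in rows, so rows that repeat a pose let the fingers close. It gives the time, the measured TCP pose, the force and the opening at its end, in the units of the state.
- state(): the state, without advancing time (a new reading comes with each control period).
- get_image(name): name is "side" or "top" or "wrist"; returns a dict with "pixels" (384x512x3 uint8, blue, green, red), "fov_y" (degrees; the focal length in pixels is half the picture's height over the tangent of half this angle, whatever the lens; pixels are square), "cx", "cy" (the principal point, pixels), "eye" and "attitude" of the camera in the world; the wrist camera has in their place "mount" (4x4, takes a point from camera to tool coordinates, whose origin is the TCP and whose axes are the flange's). Camera axes: x right, y down, z forward; pixel columns grow to the right and rows downward; lengths in m; the calibration is good to about 2 mm. A picture is of the moment at which its call begins: read the wrist's pose just before it. There is no depth.
- job_done(): hands the job in, once; it reports no verdict.
Trained networks look in the newest picture that a camera, given by its name, has taken for a name from the list of things; names that differ only in an ending like _2 or _b are one class to them, and where a whole thing is asked for, a point or a joint stands for the part that bears it (a point fixed in the world has none). Each returns a list of dicts, best first, with "conf" (0 to 1); they miss things now and then, are a little off and sometimes report something else, mostly with a low value. They report only what shows in the picture. A call takes as long as a camera call.
- find_in(camera, query): "position" ([x, y, z] in m, in the coordinates of the camera as it stood for that picture, good to about 4 mm: the middle of the surface that is visible of it).
- outline_of(camera, query): "mask" (384x512 bool, what is visible of it).
- tip_of(camera, query): "position" ([x, y, z] in m, in the coordinates of the camera as it stood for that picture, good to about 4 mm: a listed point, or the origin of a listed thing).
The state is a dict: "time_s": time; "joints": joint angles; "dq": joint speeds; "effort": joint torques, N m; "tool_pos": TCP position; "tool_rot": TCP orientation; "force": force on the tool from outside, world axes, zero at the start; "torque": the same for the moment, N m; "width": finger opening in m.
Only numpy, scipy, OpenCV 4.12 (cv2) and the standard library are available. Lean on these libraries where they do the work, as an engineer would, in place of code of your own. Each camera call takes 0.05 s, during which the arm holds its last target.

## Working session

There is one attempt and no reset: what is moved stays moved. The work goes in short steps, Python scripts to look and compute and a tool call to move; the robot and the scene stay as the last step left them, time stands still between calls to the robot, and variables do not carry over. Pictures are saved under pics/ and viewed, and the job is handed in when it is done.

Besides the shell and the picture viewer there is one more tool, called after ">>>" by a JSON object that holds its "method" and its "body", one argument or row to a line. jog_arm: Moves the arm, as the interface text tells. Its arguments: {"type":"object","properties":{"targets":{"type":"array"},"squeeze":{"type":"number"}},"required":["targets"]}

```bash
mkdir -p pics; ls; cat > h.py <<'E'
from rig import *
import numpy as np, cv2
from scipy.spatial.transform import Rotation as R
def cam(im,st=None):
    if 'mount' in im:
        T=np.eye(4);T[:3,:3]=R.from_quat(st['tool_rot']).as_matrix();T[:3,3]=st['tool_pos']
        return T@np.array(im['mount'])
    T=np.eye(4);a=np.array(im['attitude'])
    T[:3,:3]=a if a.shape==(3,3) else R.from_quat(a).as_matrix()
    T[:3,3]=im['eye'];return T
def w(T,p): return (T@np.append(p,1))[:3]
def ray(im,T,u,v,z):
    f=192/np.tan(np.radians(im['fov_y'])/2)
    d=T[:3,:3]@np.array([(u-im['cx'])/f,(v-im['cy'])/f,1]);o=T[:3,3]
    return o+d*(z-o[2])/d[2]
def proj(im,T,p):
    f=192/np.tan(np.radians(im['fov_y'])/2)
    c=T[:3,:3].T@(np.array(p)-T[:3,3]);return c[:2]/c[2]*f+[im['cx'],im['cy']]
E
python3 - <<'E'
from h import *
st=state();print(st)
for n in ['side','top','wrist']:
    im=get_image(n);cv2.imwrite(f'pics/{n}0.png',im['pixels']);print(n,{k:im[k] for k in im if k!='pixels'})
    T=cam(im,st)
    for q in ['selector_grip','shaker','heat_knob']:
        for f in (tip_of,find_in):
            try:print(n,q,f.__name__,[(round(d['conf'],2),w(T,d['position']).round(4)) for d in f(n,q)][:3])
            except Exception as e:print(n,q,e)
print(state()['time_s'])
E
```

```text
pics
{'time_s': 0.0, 'joints': array([ 1.18475255e+00,  3.26986833e-01, -1.93572211e-01,  1.05203270e+00,
        2.61527442e-05,  1.43658039e+00]), 'dq': array([-0.00040936,  0.0006807 , -0.00156854, -0.0004132 ,  0.00157695,
       -0.00047361]), 'effort': array([ 8.53016900e-04, -4.43396688e+01,  2.62442493e+01,  1.53692532e-02,
       -1.71912899e-05,  4.07235717e-06]), 'tool_pos': array([0.13681116, 0.53210256, 0.2304829 ]), 'tool_rot': array([ 1.25581430e-01,  9.92082909e-01, -8.64144412e-04, -2.43532804e-04]), 'force': array([0.74222232, 0.76810829, 1.264469  ]), 'torque': array([ 0.01405051, -0.02080903, -0.01535303]), 'width': 0.08553828892884861}
side {'fov_y': 46.528922865143, 'cx': 261.98083854889023, 'cy': 191.11810014555945, 'eye': array([ 0.2112686 , -0.57234788,  0.52787133]), 'attitude': array([ 0.83990816, -0.24289346,  0.135729  , -0.46597713])}
side selector_grip call []
side selector_grip call [(0.71, array([0.5288, 0.2273, 0.0971])), (0.62, array([ 0.5556, -0.2278,  0.0933]))]
side shaker call [(0.96, array([6.129e-01, 2.313e-01, 3.000e-04]))]
side shaker call [
[... 632 characters left out ...]
ws: selector_grip, shaker
top heat_knob call [(0.96, array([ 0.5637, -0.2199,  0.0872]))]
wrist {'fov_y': 62.41480686580198, 'cx': 250.47490434862237, 'cy': 186.1296227697452, 'mount': array([[-1.10881184e-04, -9.49751340e-01, -3.13005400e-01,
         7.93408588e-02],
       [ 9.99999965e-01, -3.01093413e-05, -2.62886177e-04,
         6.55476290e-04],
       [ 2.40252112e-04, -3.13005418e-01,  9.49751310e-01,
        -1.42438293e-01],
       [ 0.00000000e+00,  0.00000000e+00,  0.00000000e+00,
         1.00000000e+00]])}
wrist selector_grip call []
wrist selector_grip call []
wrist shaker call []
wrist shaker call []
wrist heat_knob it knows: selector_grip, shaker
wrist heat_knob call []
0.9
```

```bash
python3 - <<'E'
import cv2
a=cv2.imread('pics/top0.png');cv2.imwrite('pics/topz.png',cv2.resize(a[90:290,40:260],None,fx=2.7,fy=2.7,interpolation=cv2.INTER_CUBIC))
E
```

```text
(no output)
```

View pics/top0.png

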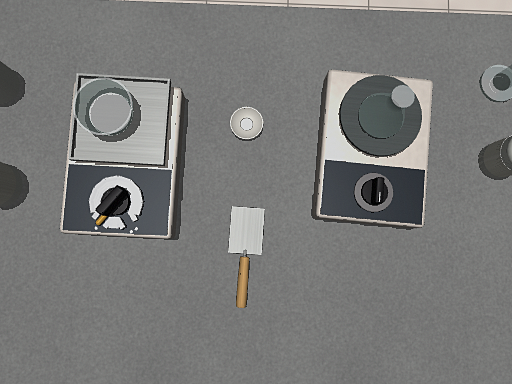

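View pics/side0.png

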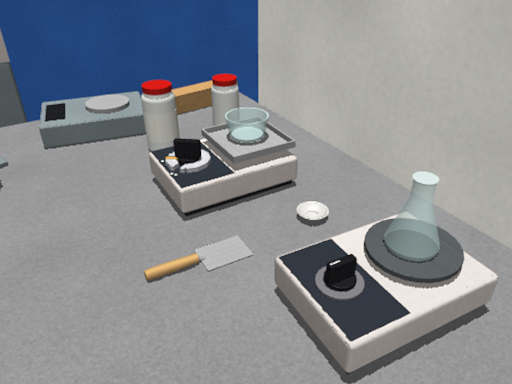

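View pics/topz.png

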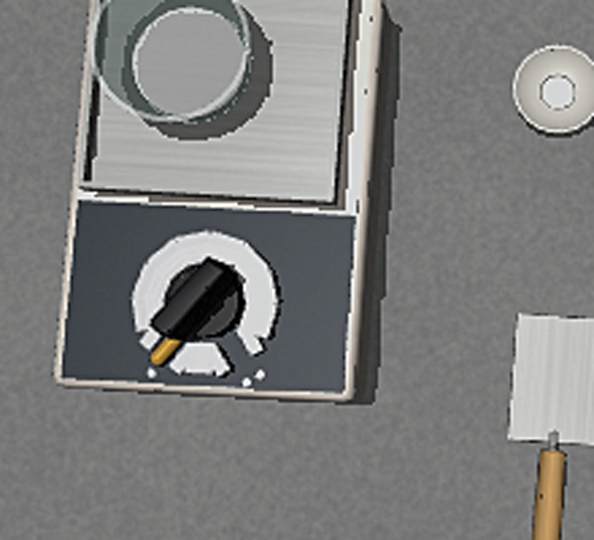

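>>> {"method": "jog_arm", "body": {
  "targets": [
    [-46.2,-19.1,0,0,0,20,0],
    [-46.2,-19.1,0,0,0,20,0],
    [-46.2,-19.1,0,0,0,20,0],
    [-46.2,-19.1,0,0,0,20,0],
    [-46.2,-19.1,0,0,0,20,0],
    [-46.2,-19.1,0,0,0,20,0],
    [-46.2,-19.1,0,0,0,20,0],
    [-46.2,-19.1,0,0,0,20,0],
    [-46.2,-19.1,0,0,0,20,0],
    [-46.2,-19.1,0,0,0,20,0],
    [-46.2,-19.1,0,0,0,20,0],
    [-46.2,-19.1,0,0,0,20,0]
  ]
}}

```text
time_s: 2.4
tool_pos: [0.5359, 0.2336, 0.2315]
tool_rot: [0.295, 0.956, 0.0, 0.0]
force: [0.2, 0.1, 0.0]
width: 0.0853
```

```bash
python3 - <<'E'
from h import *
st=state();print(st['time_s'],st['tool_pos'],st['joints'],st['dq'].round(3))
im=get_image('wrist');T=cam(im,st)
np.savez('pics/w1.npz',T=T,**{k:im[k] for k in im})
for q in ['selector_grip','shaker']:
    for f in (tip_of,find_in):
        print(q,[(round(d['conf'],2),w(T,d['position']).round(4)) for d in f('wrist',q)][:3])
cv2.imwrite('pics/w1.png',cv2.resize(im['pixels'],None,fx=1.5,fy=1.5))
E
```

```text
2.4 [0.53594077 0.23363939 0.23154998] [ 2.84835245e-01  3.90264024e-01 -9.76464649e-02  1.08277451e+00
  8.75547012e-05  8.83688291e-01] [-0.003  0.     0.005  0.001 -0.001 -0.001]
selector_grip [(0.89, array([0.5347, 0.2345, 0.1092]))]
selector_grip [(0.92, array([0.5326, 0.2366, 0.1075]))]
shaker [(0.95, array([0.6169, 0.2323, 0.001 ]))]
shaker [(0.59, array([0.5774, 0.2436, 0.0701]))]
```

View pics/w1.png

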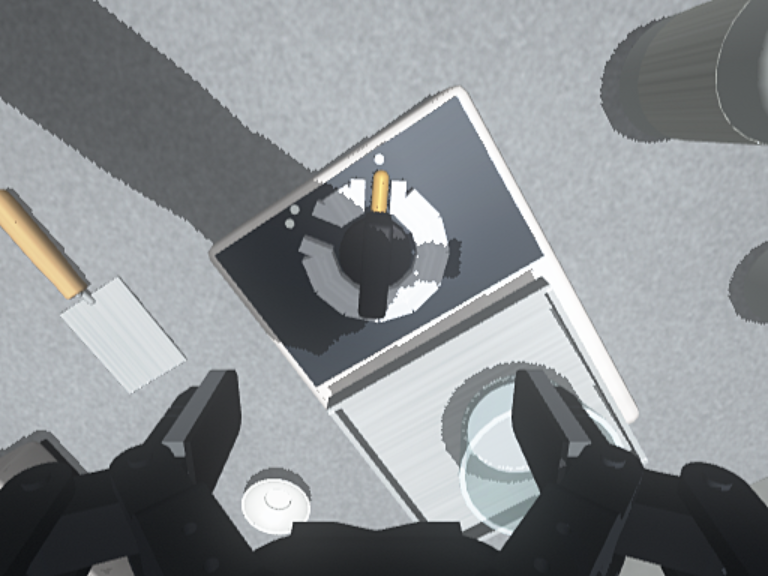

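```bash
python3 - <<'E'
import numpy as np,cv2
d=np.load('pics/w1.npz');p=d['pixels']
c=p[100:225,185:325].astype(float);c=np.clip((c/255)**.5*255,0,255).astype(np.uint8)
cv2.imwrite('pics/w1c.png',cv2.resize(c,None,fx=4.5,fy=4.5,interpolation=cv2.INTER_NEAREST))
E
```

```text
(no output)
```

View pics/w1c.png

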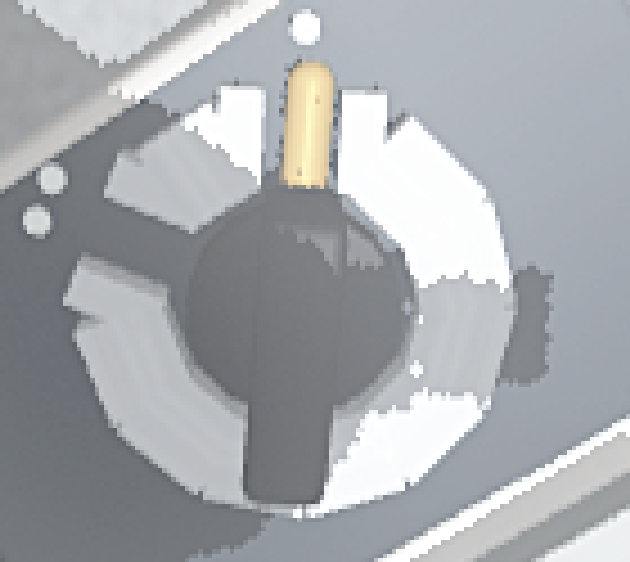

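```bash
python3 - <<'E'
import numpy as np,cv2
from h import ray
from scipy.optimize import least_squares
d=np.load('pics/w1.npz');T=d['T'];im={k:d[k].item() for k in ('fov_y','cx','cy')}
g=lambda u,v,z:ray(im,T,185+u/4.5,100+v/4.5,z)
P=np.array([g(*q,.081)[:2] for q in [(513,265),(490,408),(410,487),(302,518),(200,490),(115,430),(80,340),(413,118),(488,192)]])
s=least_squares(lambda x:np.hypot(*(P-x[:2]).T)-x[2],[.535,.234,.046]);print(s.x,s.fun.round(4))
c=s.x[:2]
ang=lambda p:np.degrees(np.arctan2(*(p[:2]-c)[::-1]))%360
a=g(311,70,.077);b=g(306,183,.077);print('pin tip',ang(a),np.hypot(*(a[:2]-c)),'pin line',np.degrees(np.arctan2(*(a-b)[1::-1]))%360)
print('slowdot',ang(g(305,28,.07)),'fastdots',ang(g(45,200,.07)))
a=g(285,497,.124);print('bar end',a[:2],np.hypot(*(a[:2]-c)),(ang(a)+180)%360)
print('notch slow',ang(g(264,88,.081)),ang(g(341,90,.081)),'fast',ang(g(105,190,.081)),ang(g(80,258,.081)))
E
```

```text
[0.53680899 0.2347449  0.04707111] [-0.0005  0.0001  0.0002  0.0004 -0.001   0.0008 -0.0003  0.0002  0.0001]
pin tip 142.42177450581616 0.05020105062630034 pin line 143.30457865967205
slowdot 144.04239835492848 fastdots 213.59255417310843
bar end [0.55574832 0.21902405] 0.02461388249241574 140.30516455116845
notch slow 153.78582535360337 134.86218148456743 fast 202.3015954221435 221.17781159339233
```

>>> {"method": "jog_arm", "body": {
  "targets": [
    [0.1,0.1,5,0,0,2,0],
    [0.1,0.1,10,0,0,2,0],
    [0.1,0.1,12.5,0,0,2,0],
    [0.1,0.1,13.8,0,0,2,0],
    [0.1,0.1,13.8,0,0,2,0]
  ]
}}

```text
time_s: 3.28
tool_pos: [0.5364, 0.2339, 0.093]
tool_rot: [0.313, 0.95, -0.0, -0.0]
force: [-0.5, 0.0, -0.6]
width: 0.0855
```

```bash
python3 - <<'E'
from h import *
st=state();print(st['time_s'],st['tool_pos'],st['force'])
for n in ('wrist','side'):
    im=get_image(n);cv2.imwrite(f'pics/{n}2.png',cv2.resize(im['pixels'],None,fx=1.5,fy=1.5) if n=='wrist' else cv2.resize(im['pixels'][80:230,90:310],None,fx=3,fy=3))
E
```

```text
3.275 [0.53638137 0.23392807 0.09295121] [-0.53360129  0.0183054  -0.63608359]
```

View pics/wrist2.png

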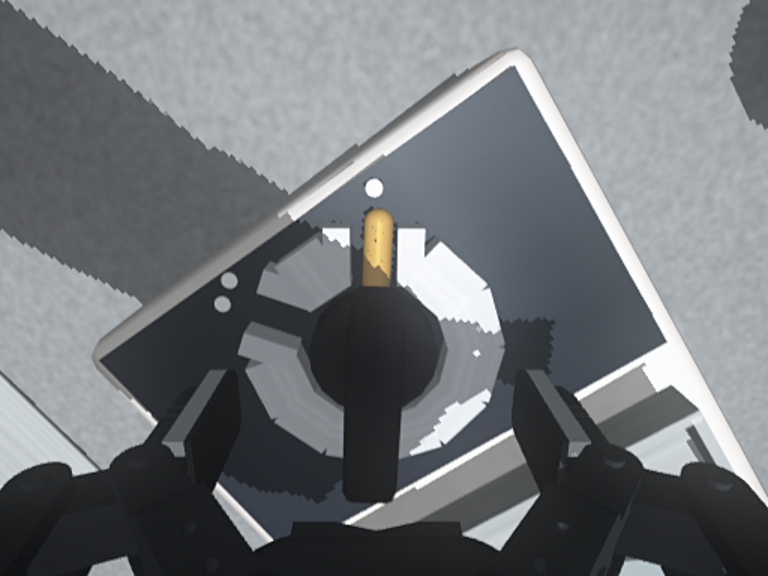

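View pics/side2.png

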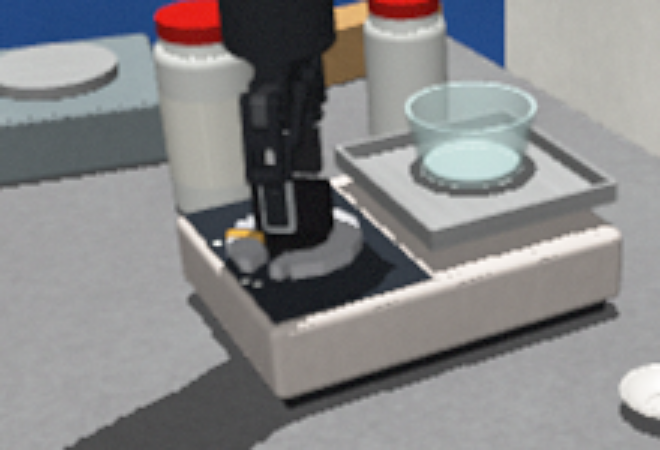

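>>> {"method": "jog_arm", "body": {
  "targets": [
    [0,0,0,0,0,0,1],
    [0,0,0,0,0,0,1],
    [0,0,0,0,0,0,1],
    [0,0,0,0,0,0,1],
    [0,0,0,0,0,0,1],
    [0,0,0,0,0,0,1],
    [0,0,0,0,0,0,1],
    [0,0,0,0,0,0,1]
  ],
  "squeeze": 50
}}

```text
time_s: 4.38
tool_pos: [0.5362, 0.233, 0.0937]
tool_rot: [0.313, 0.95, -0.001, 0.0]
force: [-3.1, -3.4, 6.0]
width: 0.0153
```

>>> {"method": "jog_arm", "body": {
  "targets": [
    [0,-0.1,0,0,0,0,1],
    [0,-0.1,-0.4,0,0,0,1],
    [0,-0.1,-0.8,0,0,0,1],
    [0,-0.1,-1.2,0,0,0,1],
    [0,-0.1,-1.6,0,0,0,1],
    [0,-0.1,-1.6,0,0,0,1],
    [0,-0.1,-1.6,0,0,0,1]
  ]
}}

```text
time_s: 5.25
tool_pos: [0.5361, 0.233, 0.1092]
tool_rot: [0.313, 0.95, -0.0, 0.0]
force: [2.3, -2.2, -6.3]
width: 0.0154
```

```bash
python3 - <<'E'
from h import *
st=state();print(st['time_s'],st['tool_pos'],st['force'],st['torque'],st['width'])
for n in ('wrist','side'):
    im=get_image(n);cv2.imwrite(f'pics/{n}3.png',cv2.resize(im['pixels'],None,fx=1.5,fy=1.5) if n=='wrist' else cv2.resize(im['pixels'][80:230,90:310],None,fx=3,fy=3))
E
```

```text
5.25 [0.53607213 0.23296778 0.10916386] [ 2.30349397 -2.24568748 -6.32003986] [-0.47201405 -0.75086725 -0.0528872 ] 0.015394791491586401
```

View pics/wrist3.png

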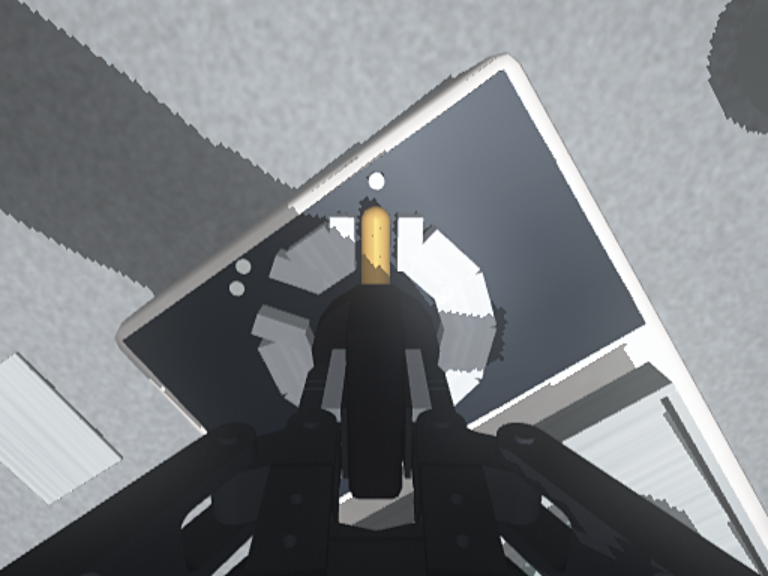

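View pics/side3.png

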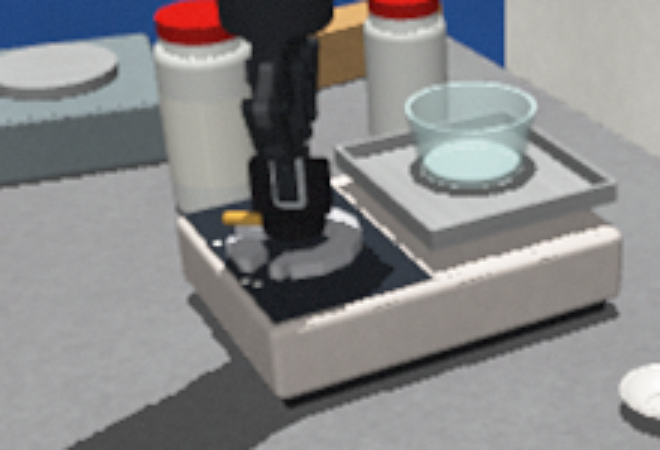

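>>> {"method": "jog_arm", "body": {
  "targets": [
    [0,0,0,0,0,-8,1],
    [0,0,0,0,0,-16,1],
    [0,0,0,0,0,-24,1],
    [0,0,0,0,0,-32,1],
    [0,0,0,0,0,-40,1],
    [0,0,0,0,0,-48,1],
    [0,0,0,0,0,-56,1],
    [0,0,0,0,0,-64,1],
    [0,0,0,0,0,-70,1],
    [0,0,0,0,0,-70,1],
    [0,0,0,0,0,-70,1]
  ]
}}

```text
time_s: 6.72
tool_pos: [0.5359, 0.2348, 0.1094]
tool_rot: [-0.288, 0.957, 0.002, 0.0]
force: [2.0, 4.5, -7.4]
width: 0.0155
```

```bash
python3 - <<'E'
from h import *
st=state();print(st['time_s'],st['tool_pos'],R.from_quat(st['tool_rot']).as_matrix()[:,0],st['force'],st['torque'],st['width'])
for n in ('wrist','side'):
    im=get_image(n);cv2.imwrite(f'pics/{n}4.png',cv2.resize(im['pixels'],None,fx=1.5,fy=1.5) if n=='wrist' else cv2.resize(im['pixels'][80:230,90:310],None,fx=3,fy=3))
E
```

```text
6.725 [0.53589201 0.23480377 0.10937927] [-0.83359077 -0.55237967 -0.00176838] [ 2.01039984  4.47529322 -7.36226136] [ 1.18741944 -0.43642458 -0.03593911] 0.01547890753445467
```

View pics/wrist4.png

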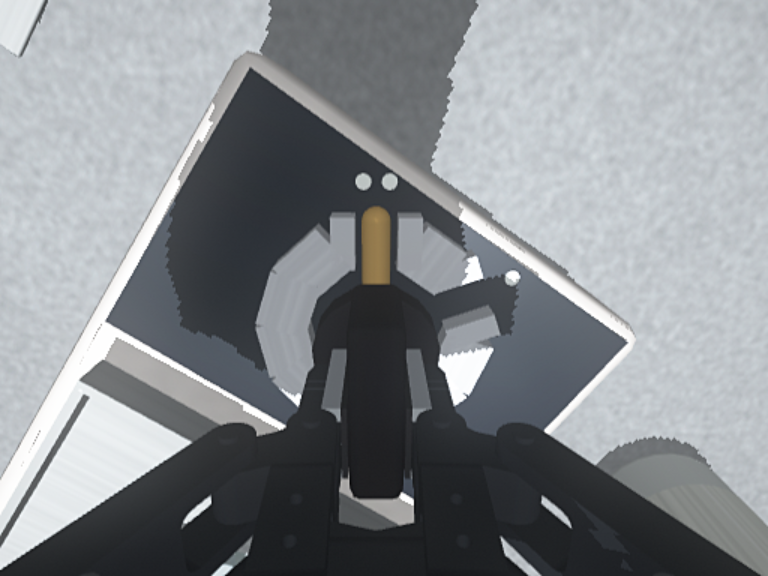

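View pics/side4.png

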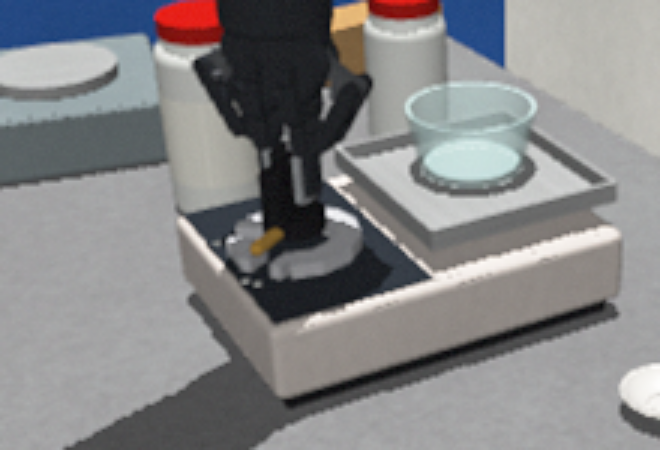

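>>> {"method": "jog_arm", "body": {
  "targets": [
    [0,0,0.4,0,0,0,1],
    [0,0,0.8,0,0,0,1],
    [0,0,1.2,0,0,0,1],
    [0,0,1.6,0,0,0,1],
    [0,0,1.6,0,0,0,1],
    [0,0,1.6,0,0,0,1]
  ]
}}

```text
time_s: 7.58
tool_pos: [0.5359, 0.2348, 0.0938]
tool_rot: [-0.289, 0.957, 0.002, 0.001]
force: [0.4, 5.1, -2.2]
width: 0.0149
```

>>> {"method": "jog_arm", "body": {
  "targets": [
    [0,0,0,0,0,0,0],
    [0,0,0,0,0,0,0],
    [0,0,0,0,0,0,0],
    [0,0,0,0,0,0,0],
    [0,0,0,0,0,0,0],
    [0,0,0,0,0,0,0]
  ]
}}

```text
time_s: 8.32
tool_pos: [0.536, 0.2331, 0.0933]
tool_rot: [-0.289, 0.957, -0.0, -0.0]
force: [-0.4, 0.1, 1.0]
width: 0.0856
```

```bash
python3 - <<'E'
from h import *
st=state();print(st['time_s'],st['tool_pos'],st['force'],st['torque'],st['width'])
for n in ('wrist','side'):
    im=get_image(n);cv2.imwrite(f'pics/{n}5.png',cv2.resize(im['pixels'],None,fx=1.5,fy=1.5) if n=='wrist' else cv2.resize(im['pixels'][80:230,90:310],None,fx=3,fy=3))
E
```

```text
8.325 [0.53603041 0.23312967 0.09328524] [-0.40220167  0.14415343  0.95326004] [ 0.0039285  -0.04435458 -0.0632698 ] 0.08564017093080127
```

View pics/wrist5.png

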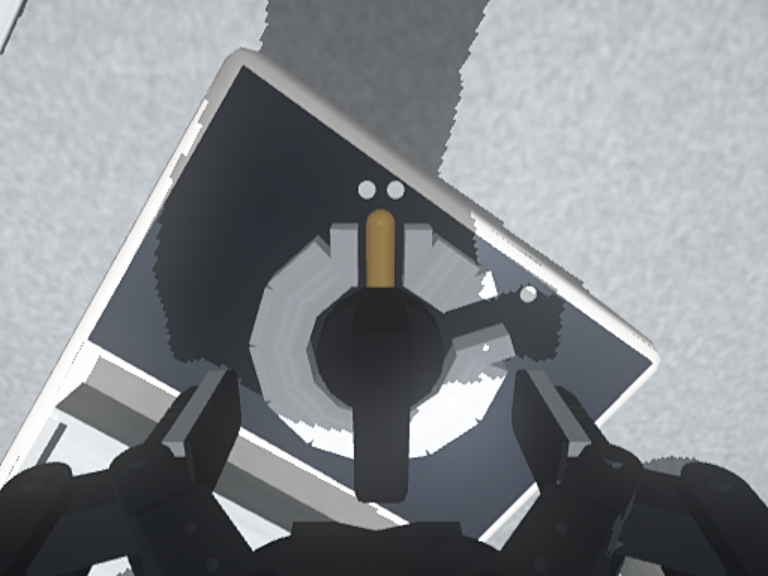

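View pics/side5.png

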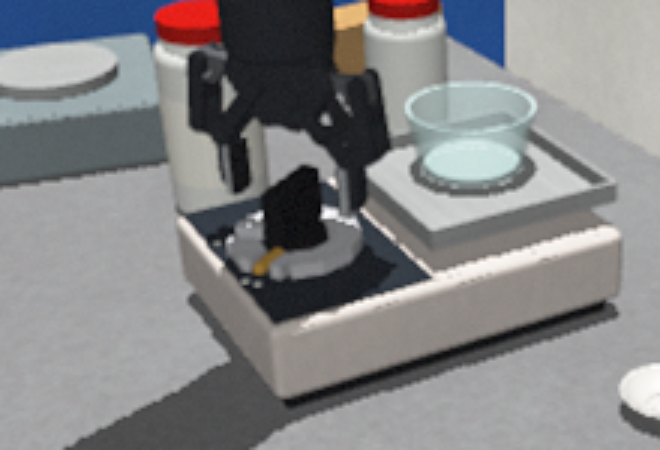

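The pin is sitting in the fast notch (wrist picture, around 380,245) with the fingers clear. Next I lift away and check.

>>> {"method": "jog_arm", "body": {
  "targets": [
    [0,0,-2,0,0,0,0],
    [0,0,-6,0,0,0,0],
    [0,0,-11,0,0,0,0],
    [0,0,-14,0,0,0,0],
    [0,0,-14,0,0,0,0],
    [0,0,-14,0,0,0,0]
  ]
}}

```text
time_s: 9.18
tool_pos: [0.5355, 0.233, 0.2324]
tool_rot: [-0.289, 0.957, 0.0, -0.001]
force: [1.1, -0.2, -0.1]
width: 0.0854
```

```bash
python3 - <<'E'
from h import *
st=state();print(st['time_s'],st['tool_pos'],st['force'])
ims={}
for n in ('wrist','side'):
    im=get_image(n);T=cam(im,st)
    print(n,[(round(d['conf'],2),w(T,d['position']).round(4)) for d in tip_of(n,'selector_grip')][:2],[(round(d['conf'],2),w(T,d['position']).round(4)) for d in find_in(n,'heat_knob')][:2])
    ims[n]=im['pixels']
a=cv2.resize(ims['wrist'][90:240,160:340],(600,500));cv2.imwrite('pics/w6.png',a)
b=np.vstack([cv2.resize(ims['side'][100:220,130:310],None,fx=3,fy=3)[:300],cv2.resize(ims['side'][240:330,270:450],None,fx=3,fy=3)]);cv2.imwrite('pics/s6.png',b)
o=cv2.imread('pics/side0.png')[240:330,290:400].astype(int);print('hk diff',abs(o-ims['side'][240:330,290:400]).max())
E
```

```text
9.175 [0.53550236 0.233034   0.2323505 ] [ 1.06664229 -0.17729804 -0.11211465]
wrist [(0.97, array([0.5361, 0.2364, 0.108 ]))] []
side [(0.87, array([0.5376, 0.234 , 0.1072]))] [(0.67, array([ 0.5585, -0.2305,  0.0944]))]
hk diff 16
```

View pics/w6.png

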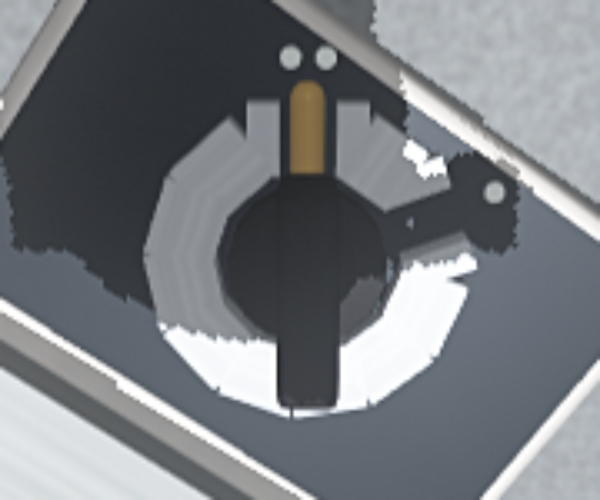

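View pics/s6.png

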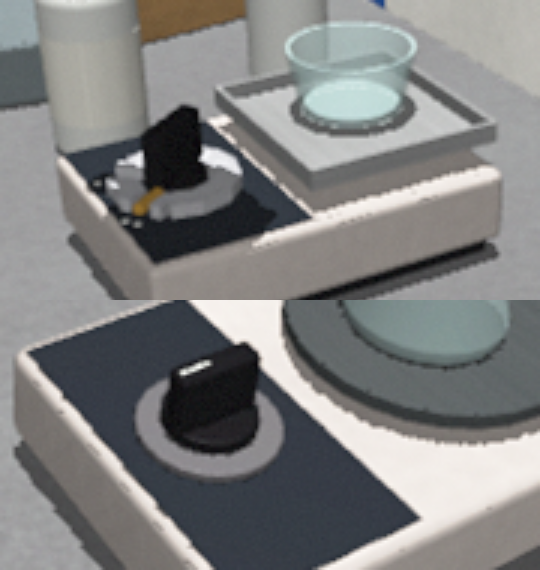

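The pin lies down inside the two-dot notch (305,130 in the wrist crop). The grip point is at z ≈ 0.108, against 0.110 when fully down. The heat knob hasn't moved.

```bash
python3 -c "
from rig import *
print(job_done(), state()['time_s'])"
```

```text
the job is handed in; nothing more can be done
the job is handed in; nothing more can be done
```

The shaker's selector is now in the fast notch, and I've handed the job in. I gripped the bar, pulled it up about 15.5 mm, turned it 70° anticlockwise, lowered it, let go and backed off about 14 cm.

- **Pull and turn:** the spring force while it was up was about 6–7 N, as expected at that height. The pin was clear of the ring before I turned it.
- **Final position:** the wrist and side pictures show the pin down in the middle of the two-dot notch. The network put the grip point at z ≈ 0.107–0.108 m, against 0.110 m for fully down, which is within its error of about 4 mm.
- **Hotplate knob:** it looks the same as in the first side picture, with only noise-level pixel differences.
- **Limits:** the last reading before hand-in was at about 9.2 s of the 32 s, with the gripper open and touching nothing. The highest force I read on the tool was about 9 N.

No final check failed. The axis estimates from the ring, the bar and the network differed by 1–3 mm, which showed up only as about 5 N of sideways force while gripping.

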